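# Pull check of a spring tension gauge

## Task

Lay the yellow tension gauge in the grey cradle without dropping it, its handle sticking out between the two tall cheeks and its blue-knobbed lock pin still in; then draw the pin and hang it in the slotted fork on the cradle's side. Pull the gauge's black handle out until the needle stands over the red tab, hold it there for at least a full second, then ease it fully home without letting it snap back. Leave gauge and pin where they are, upright and at rest, and all the other gear undisturbed.

Things in the scene. Friction and masses are not known exactly. Their poses are not given: they have to be found in the camera images.
- gauge: Loose spring tension gauge lying flat, 0.4 kg in all. Yellow-black housing 120 x 44 x 38 mm (x, y, z); origin at the centre of its underside, z up; carry it by its 44 mm width, centre of mass near x = -25 mm. Steel bar and black handle stick out of its -x end, a steel eye 12 mm out of its +x end (26 mm up). On top: white scale, needle, red tab, and at x = -44 mm the lock pin's bore.
- slide (a joint): How far the gauge's slide (bar, handle and needle) is pulled out along the gauge's -x, in m: 0 fully home, 0.075 at most. A spring draws it home with 2 N at 0, rising 1 N per 10 mm.
- marker (a joint): Where the red tab is set along the scale, in m: the needle stands on the middle of the tab when the slide's value equals this value. Set differently each time (0.030 to 0.055); it stays put.
- handle (a point): Middle of the top edge of the black paddle handle, an upright plate 14 mm thick (gauge x), 46 mm wide (y), from 4 to 62 mm above the gauge's underside. Slide home, its inner face is 52 mm from the housing's end. The steel bar joining them is 18 mm wide and lies 14 to 24 mm above the underside.
- needle (a point): The needle: a thin black line across the scale on top of the gauge, moving with the slide; point on the gauge's centre line 41 mm above its underside.
- tab (a point): Middle of the red tab, 9 mm long along the gauge's x, on the gauge's +y side of the scale; point on the gauge's centre line, 41 mm above its underside.
- pin: Lock pin: blue round knob 24 mm in diameter, 30 mm tall, over a 9 mm steel shank 34 mm long. Origin on its axis at the underside of the knob (the shoulder), z up. At the start it stands in the gauge's upright bore (13 mm square, through housing and bar), shoulder on the gauge's top, and locks the slide home.
- cradle: Fixed grey cradle; origin at the centre of its underside, on the table. Base plate 12 mm thick; walls 9 mm higher frame a bed 128 mm (x) by 50 mm (y) about the origin, in which the gauge lies, axes the same way round. At the -x end two cheeks (inner faces x = -64 mm, 10 mm thick, 34 mm above the plate, 26 mm gap) hold the housing while bar and handle stick out to -x.
- notch (a point): Parking place in the fork on the cradle's side: 60 mm above the table, at x = -50, y = +90 mm of the cradle, axes as the cradle's. The fork is a level 6 mm steel plate, its top at this height, with a slot 14 mm wide along y, open upward and to +y, from 8 mm inside to 20 mm outside this point. The pin hangs with its shoulder on the plate, shank down the slot.
- kettlebell: Bystander: black kettlebell, 120 mm across, 185 mm tall, 4 kg; origin under its centre.
- stopwatch: Bystander: black plastic stopwatch lying flat, 64 mm across, 18 mm thick, button to its +y; origin under its centre.
- collar_a: Bystander: steel spring collar lying flat, ring 64 mm across, 26 mm high, two red-tipped levers reaching 85 mm to its +x; origin under the ring's centre.
- collar_b: Bystander: a second spring collar like the first.
- carabiner: Bystander: aluminium carabiner lying flat, 110 x 60 x 11 mm; origin under its middle.
- grip_trainer: Bystander: red hand-grip trainer lying flat, V-shaped, 170 x 115 x 26 mm, open end to its +x; origin under its middle.
- bottle: Bystander: aluminium drinks bottle, 68 mm across, 200 mm tall; origin under its centre.
Not all that is in view belongs to the job. Of the things like the gauge, leave any that is green; of the rest the larger one is meant. Of the things shaped like the cradle, the grey one is meant.

How it is judged (in metres and radians):
On the way, in this order (a step that is already met when the one before it is completed fails the run):
1. the gauge lies flat in the cradle's bed, handle out between the cheeks, let go, the lock pin still in (x of gauge in the frame of cradle between -0.008 and 0.008 m and y of gauge in the frame of cradle between -0.006 and 0.006 m and z of gauge in the frame of cradle between 0.009 and 0.0155 m and angle between the x axis of gauge and the x axis of cradle, either way round below 0.1 rad and x of handle in the frame of cradle below -0.08 m and angle between gauge's own z axis and vertical below 0.06 rad and horizontal distance between pin and gauge below 0.055 m and z of pin in the frame of gauge between 0.03 and 0.046 m and x of pin in the frame of gauge below -0.035 m and contact force between the fingers and gauge below 0.1 N and linear speed of gauge below 0.03 m/s), for 0.2 s.
2. the pin hangs in the fork, let go, the gauge still in the cradle with its slide home (x of pin in the frame of notch between -0.005 and 0.005 m and y of pin in the frame of notch between -0.009 and 0.011 m and z of pin in the frame of notch between -0.004 and 0.004 m and angle between pin's own z axis and vertical below 0.12 rad and x of gauge in the frame of cradle between -0.008 and 0.008 m and y of gauge in the frame of cradle between -0.006 and 0.006 m and z of gauge in the frame of cradle between 0.009 and 0.0155 m and angle between the x axis of gauge and the x axis of cradle, either way round below 0.1 rad and x of handle in the frame of cradle below -0.08 m and angle between gauge's own z axis and vertical below 0.06 rad and contact force between the fingers and pin below 0.1 N and value of joint slide below 0.005 m), for 0.2 s.
3. the slide is pulled so that the needle stands over the red tab (within 4.5 mm of its middle) for one second, the gauge in the cradle and the pin parked (x of needle in the frame of tab between -0.0045 and 0.0045 m and x of gauge in the frame of cradle between -0.008 and 0.008 m and y of gauge in the frame of cradle between -0.006 and 0.006 m and z of gauge in the frame of cradle between 0.009 and 0.0155 m and angle between the x axis of gauge and the x axis of cradle, either way round below 0.1 rad and x of handle in the frame of cradle below -0.08 m and angle between gauge's own z axis and vertical below 0.06 rad and x of pin in the frame of notch between -0.005 and 0.005 m and y of pin in the frame of notch between -0.009 and 0.011 m and z of pin in the frame of notch between -0.004 and 0.004 m and angle between pin's own z axis and vertical below 0.12 rad), for 1 s.
At the end, for the whole second after the job is handed in: Gauge flat in the cradle bed (8 mm along, 6 mm across, 0.1 rad), handle out between the cheeks, slide home within 4 mm; pin upright in the fork slot, shoulder on the plate (5 mm across, 9 mm inward, 11 mm outward, 4 mm in height); both at rest (x of gauge in the frame of cradle between -0.008 and 0.008 m and y of gauge in the frame of cradle between -0.006 and 0.006 m and z of gauge in the frame of cradle between 0.009 and 0.0155 m and angle between the x axis of gauge and the x axis of cradle, either way round below 0.1 rad and x of handle in the frame of cradle below -0.08 m and angle between gauge's own z axis and vertical below 0.06 rad and x of pin in the frame of notch between -0.005 and 0.005 m and y of pin in the frame of notch between -0.009 and 0.011 m and z of pin in the frame of notch between -0.004 and 0.004 m and angle between pin's own z axis and vertical below 0.12 rad and value of joint slide below 0.004 m and linear speed of each of gauge, pin below 0.02 m/s); the robot touches nothing.
It fails at once if the slide snaps back (faster than 0.5 m/s) (velocity of joint slide below -0.5 m/s).
It fails at once if the gauge is let go in mid-air (fingers off it while its underside is over 35 mm above the table) (height (world z) of gauge above 0.035 m and contact force between the fingers and gauge below 0.1 N).
It fails at once if one of the other things is moved more than 25 mm (distance of any of kettlebell, stopwatch, collar_a, collar_b, carabiner, grip_trainer, bottle from where it was at the start of the episode above 0.025 m).
It also fails if it takes over 61 s, if anything falls off the work surface, if the arm or the gripper's body presses on something with over 40 N, if the wrist force passes 120 N, or if a joint passes its speed limit or range.

## Robot

A 6-joint arm with a two-finger parallel gripper is mounted at the origin on the work surface. World frame = base frame: x ahead of the robot, y to its left, z up, the work surface at z = 0. Lengths are in m, angles in degrees, forces in N, time in s.
With the tool pointing down it reaches from about 0.3 to 0.75 m from the base axis. Payload 8.5 kg.
Tool frame: the origin (TCP) lies midway between the tips of the shut fingers; the grasp point (between the pads) lies 19 mm behind it (env.grasp_offset is the distance from the TCP to the grasp point, in m); z points along the fingers, y is the line along which they close (so a half turn about z gives the same grasp; the last joint's range is limited). The gripper opens to 85 mm and grips with 20 to 120 N. Pads are 22 mm wide; open, the fingers measure 114 mm over their backs; the gripper's body (76 mm by 85 mm) begins 54 mm behind the grasp point. The pads swing forward as they close: fully open they stand 13 mm farther back than shut.
Start: joints at [64.211, 21.807, 74.336, -0, 83.858, -12.336], TCP at [0.128, 0.535, 0.231] pointing down, gripper open.
Joint ranges: [-178.18, 178.18], [-50.72, 133.34], [12.68, 142.11], [-81.47, 261.47], [9.98, 163.14], [-165.26, 165.26]. Speed limits (degrees/s): [136.94, 136.94, 180, 180, 180, 180].

## Interface

Orientations are given as a 3x3 rotation matrix whose columns are the frame's x, y, z axes.
In Python, from rig import env gives the robot as it stands.
- The arm moves only by the tool servo_tool, never from a script. Its argument "deltas" is text: rows parted by semicolons, each of 7 numbers parted by spaces: the opening, from 0 (shut) to 1 (fully open), then the shift along the tool's x, y, z in mm, then the turn, a rotation vector about the tool's x, y, z in rad. A call has 1 to 8 rows; each row shifts and turns the commanded pose from where the row before left it, along the tool's axes as they then stand; what a row does not reach is not made up. A row lasts 1/12 s, in which the tool goes at most 41.7 mm and 7.16 degrees, less where a joint would pass 70% of its speed; a pose out of reach is approached as far as the arm can. A call is refused whole if a number of a shift passes 41.7 or a number of a turn 0.125, either way. A call with a gripper value outside its range is refused whole. The fingers move at their own pace and stop on an object; "newtons" is the grip in N (left out, the last holds). Time passes only in rows, so rows that do not move let the fingers close. It gives the time, the measured TCP pose, the force, the opening and the grip force at its end, in the units of the state.
- env.observe(): the state, without advancing time (a new reading comes with each control period).
- env.get_image(name): name is "scene" or "side" or "wrist"; returns a dict with "img" (400x640x3 uint8, red, green, blue), "depth" (400x640 float32, m along the optical axis (not along the pixel's ray), 0 where there is no reading), "camera_matrix" (3x3 intrinsics, pixels), "D" ([k1, k2, p1, p2, k3] as OpenCV has them; the pictures are not rectified), "world_to_cam" (4x4, takes a point from world to camera coordinates). Camera axes: x right, y down, z forward; pixel columns grow to the right and rows downward; lengths in m; the calibration is good to about 2 mm. A picture is of the moment at which its call begins.
- env.close_job(): hands the job in; it is judged then, once.
Trained networks look in a picture, given as the dict that the camera call returned (one of the last four; its "shot" number tells which), for a name from the list of things; names that differ only in an ending like _2 or _b are one class to them, and where a whole thing is asked for, a point or a joint stands for the part that bears it (a point fixed in the world has none). Each returns a list of dicts, best first, with "conf" (0 to 1); they miss things now and then, are a little off and sometimes report something else, mostly with a low value. They report only what shows in the picture. A call takes as long as a camera call. They do not tell look-alikes from the thing itself.
- env.spot_in(name, picture): "bbox" ([centre column, centre row, width, height] in pixels, round what is visible of it).
- env.spot_point(name, picture): "uv" ([column, row] in pixels: a listed point, or the origin of a listed thing).
The state is a dict: "time_s": time; "q": joint angles; "qvel": joint speeds; "joint_efforts": joint torques, N m; "position": TCP position; "tool_rot": TCP orientation; "ft_force": force on the tool from outside, world axes, zero at the start; "wrist_torque": the same for the moment, N m; "grip_width": finger opening in m; "gripper_force": force on a finger pad.
Only numpy, scipy, OpenCV 4.12 (cv2) and the standard library are available. Lean on these libraries where they do the work, as an engineer would, in place of code of your own. Each camera call takes 0.05 s, during which the arm holds its last target. There are 200 camera calls.

## Working session

There is one attempt and no reset: what is moved stays moved. The work goes in short steps, Python scripts to look and compute and a tool call to move; the robot and the scene stay as the last step left them, time stands still between calls to the robot, and variables do not carry over. Pictures are saved under pics/ and viewed, at most 10 in all, crops included, and the job is handed in when it is done.

Besides the shell and the picture viewer there is one more tool, called after "Emit:" as name(argument=value, ...) on one line, values as JSON. servo_tool: Moves the arm, as the interface text tells. Its arguments: {"type":"object","properties":{"deltas":{"type":"string"},"newtons":{"type":"number"}},"required":["deltas"]}

```bash
ls; mkdir -p pics
cat > h.py <<'E'
import numpy as np, cv2
from rig import env
def px2w(p,u,v,z=None):
    K=p["camera_matrix"];D=np.array(p["D"]);T=np.array(p["world_to_cam"])
    n=cv2.undistortPoints(np.array([[[u,v]]],float),K,D)[0,0]
    R=T[:3,:3];t=T[:3,3];c=-R.T@t
    d=R.T@np.array([n[0],n[1],1])
    if z is None:
        s=p["depth"][int(round(v)),int(round(u))]
    else: s=(z-c[2])/d[2]
    return c+s*d
def cloud(p):
    h,w=p["depth"].shape;K=p["camera_matrix"];D=np.array(p["D"]);T=np.array(p["world_to_cam"])
    uu,vv=np.meshgrid(np.arange(w),np.arange(h))
    n=cv2.undistortPoints(np.stack([uu,vv],-1).reshape(-1,1,2).astype(float),K,D).reshape(h,w,2)
    P=np.dstack([n,np.ones((h,w))])*p["depth"][...,None]
    return (P-T[:3,3])@T[:3,:3]
def save(p,n,crop=None,f=1):
    im=p["img"][...,::-1]
    if crop: im=im[crop[1]:crop[3],crop[0]:crop[2]]
    if f!=1: im=cv2.resize(im,None,fx=f,fy=f,interpolation=cv2.INTER_CUBIC)
    cv2.imwrite("pics/"+n,im)
E
python3 - <<'E'
from h import *
np.set_printoptions(precision=3,suppress=True)
ps={n:env.get_image(n) for n in ("scene","side","wrist")}
ims=[ps[n]["img"][...,::-1] for n in ("scene","side")]
cv2.imwrite("pics/a.png",cv2.resize(ps["scene"]["img"][...,::-1],(800,500)))
cv2.imwrite("pics/b.png",cv2.resize(ps["side"]["img"][...,::-1],(800,500)))
for n in ("scene","side"):
    p=ps[n]
    for t in ("gauge","cradle","pin","handle","needle","tab","notch"):
        print(n,t,[(np.round(d["uv"]),round(d["conf"],2),px2w(p,*d["uv"])) for d in env.spot_point(t,p)][:4])
E
```

```text
pics
scene gauge [(array([373., 224.]), 0.98, array([0.582, 0.122, 0.037])), (array([379., 139.]), 0.79, array([0.231, 0.298, 0.032])), (array([350., 183.]), 0.61, array([0.389, 0.112, 0.026]))]
scene cradle [(array([202., 309.]), 0.73, array([ 0.678, -0.51 ,  0.011])), (array([250., 195.]), 0.63, array([ 0.304, -0.254,  0.011])), (array([290., 245.]), 0.55, array([ 0.554, -0.175,  0.015])), (array([292., 291.]), 0.48, array([ 0.71 , -0.216, -0.001]))]
scene pin [(array([365., 223.]), 0.52, array([0.573, 0.097, 0.045]))]
scene handle [(array([360., 194.]), 0.67, array([ 0.429,  0.137, -0.002])), (array([348., 229.]), 0.61, array([0.588, 0.026, 0.067])), (array([408., 133.]), 0.53, array([0.249, 0.413, 0.044]))]
scene needle []
scene tab []
scene notch [(array([270., 221.]), 0.93, array([ 0.428, -0.216, -0.001])), (array([173., 285.]), 0.85, array([ 0.589, -0.576,  0.062])), (array([236., 167.]), 0.83, array([ 0.197, -0.278,  0.063])), (array([291., 249.]), 0.35, array([ 0.57 , -0.177,  0.013]))]
side gauge [(array([305., 169.]), 0.92, array([0.539, 0.127, 0.029])), (array([271., 202.]), 0.85, array([ 0.379,  0.095, -0.002])), (array([194., 186.]), 0.61, array([0.2  , 0.276, 0.039]))]
side cradle [(array([367., 225.]), 0.89, array([ 0.553, -0.178,  0.009])), (array([481., 281.]), 0.56, array([ 0.664, -0.52 ,  0.012])), (array([310., 287.]), 0.56, array([ 0.283, -0.252,  0.013]))]
side pin [(array([314., 168.]), 0.57, array([0.558, 0.1  , 0.043])), (array([370., 178.]), 0.16, array([ 0.701, -0.027,  0.012]))]
side handle [(array([286., 176.]), 0.65, array([0.463, 0.127, 0.043])), (array([185., 151.]), 0.56, array([0.246, 0.429, 0.062])), (array([333., 172.]), 0.49, array([0.584, 0.028, 0.063]))]
side needle []
side tab []
side notch [(array([489., 300.]), 0.96, array([ 0.601, -0.583,  0.058])), (array([356., 238.]), 0.91, array([ 0.466, -0.225,  0.057])), (array([292., 302.]), 0.58, array([ 0.206, -0.284,  0.06 ]))]
```

View pics/a.png

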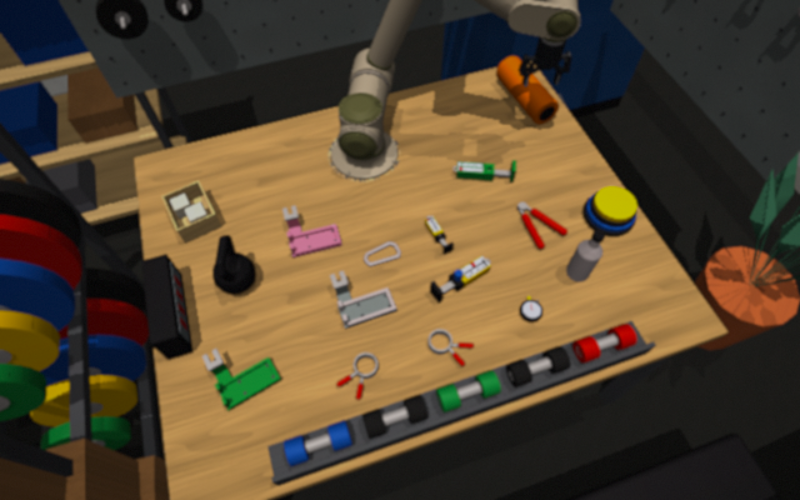

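View pics/b.png

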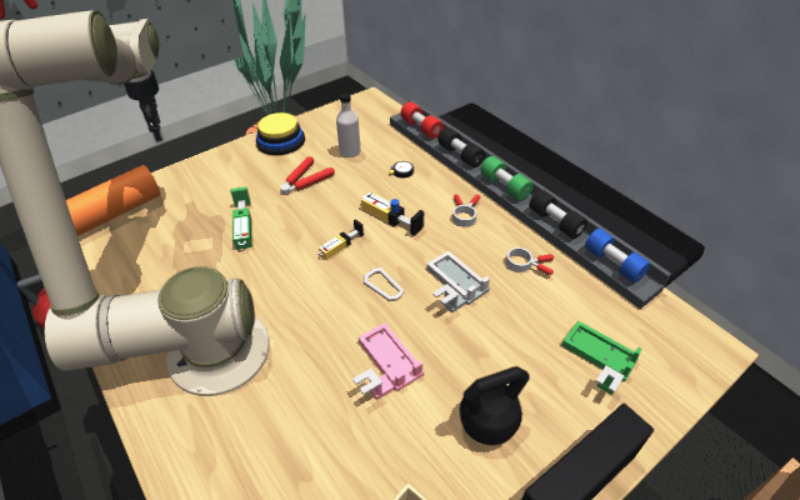

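Gauges (scene pixels, 640 wide): green one at (388,137), small yellow at (351,187), large yellow with a blue knob at (370,222). Green is excluded and (370,222) is the larger of the rest. Cradles: pink (255,193), grey (295,245), green (200,307), so it's the grey one at (295,245). I'll confirm both in an enlarged crop.

Run:
```python
from h import *
np.set_printoptions(precision=4,suppress=True)
for n,cr in (("scene",(255,170,415,290)),("side",(230,140,410,260))):
    p=env.get_image(n); C=cloud(p); hsv=cv2.cvtColor(p["img"],cv2.COLOR_RGB2HSV)
    if n=="side": save(p,"c.png",cr,4)
    x,y,z=C[...,0],C[...,1],C[...,2]
    def rect(m,lab):
        P=C[m][:,:2].astype(np.float32)
        r=cv2.minAreaRect(P*1000); print(n,lab,len(P),np.round(r[0],1),np.round(r[1],1),round(r[2],1),"z",np.percentile(C[m][:,2],[5,50,95]))
    reg=(abs(x-.58)<.12)&(abs(y-.09)<.14)
    rect(reg&(x>.5)&(z>.03)&(z<.043)&(hsv[...,2]>0),"gaugetop")
    rect(reg&(x>.5)&(z>.045),"hi")
    rect(reg&(x>.5)&(z>.045)&(hsv[...,0]>100)&(hsv[...,0]<130)&(hsv[...,1]>120),"knob")
    rect(reg&(x>.5)&(z>.045)&(y<.05),"handle")
    cre=(abs(x-.54)<.12)&(abs(y+.18)<.12)
    rect(cre&(z>.017)&(z<.026),"walls")
    rect(cre&(z>.035)&(x>.5),"cheeks")
    rect(cre&(z>.052)&(x<.5),"fork")
print(env.observe())
p=env.get_image("wrist");print(p["world_to_cam"])
```

```text
scene gaugetop 326 [565.2 114.1] [ 46.5 188.8] 14.8 z [0.0321 0.037  0.0413]
scene hi 121 [573.8  84.4] [ 46.9 128.1] 15.9 z [0.0462 0.0606 0.0694]
scene knob 39 [570.7 100.5] [15.4 19.4] 37.4 z [0.0464 0.0637 0.0718]
scene handle 66 [589.4  29.6] [46.9 14. ] 15.9 z [0.0463 0.0589 0.0654]
scene walls 264 [ 543.9 -164.4] [106.5 148.8] 1.4 z [0.0175 0.0202 0.0244]
scene cheeks 36 [ 562.7 -232.9] [61.8  9.7] 1.8 z [0.0381 0.0439 0.051 ]
scene fork 108 [ 474.6 -216.5] [45.7 39.7] 2.9 z [0.0536 0.0583 0.063 ]
side gaugetop 322 [564.4 116.8] [ 50.1 196.4] 15.8 z [0.0315 0.0373 0.0415]
side hi 135 [574.2 106. ] [ 45.9 171.3] 9.4 z [0.0466 0.0593 0.0683]
side knob 55 [566.3 101.2] [20.1 23.1] 10.6 z [0.0465 0.0611 0.069 ]
side handle 73 [586.7  30.5] [45.8 17.9] 8.1 z [0.0475 0.0586 0.0637]
side walls 331 [ 547.5 -162.9] [153.4 105.9] 84.6 z [0.0176 0.0204 0.0239]
side cheeks 64 [ 562.2 -234. ] [62.8 12.1] 1.7 z [0.0359 0.0441 0.0482]
side fork 170 [ 474.8 -216.6] [45.8 43.2] 1.8 z [0.0544 0.0592 0.0629]
{'time_s': 0.95, 'q': array([ 64.2109,  21.8066,  74.3343,  -0.0008,  83.8577, -12.3358]), 'qvel': array([ 0.0036,  0.0005, -0.1176, -0.0786, -0.0185,  0.0712]), 'joint_efforts': array([  0.0019, -44.831 , -23.1467,  -0.0001,   0.0005,  -0.    ]), 'position': array([0.128 , 0.5349, 0.2313]), 'tool_rot': array([[-0.9726,  0.2327,  0.    ],
       [ 0.2327,  0.9726,  0.    ],
       [-0.    ,  0.    , -1.    ]]), 'ft_force': array([ 0.1651,  0.0963, -0.0259]), 'wrist_torque': array([ 0.0391, -0.0289,  0.0173]), 'gripper_force': 0.0, 'grip_width': 0.08498174966698264}
[[ 0.2328  0.9725  0.0009 -0.5495]
 [ 0.9218 -0.2209  0.3184 -0.0417]
 [ 0.3099 -0.0733 -0.9479  0.3799]
 [ 0.      0.      0.      1.    ]]
```

View pics/c.png

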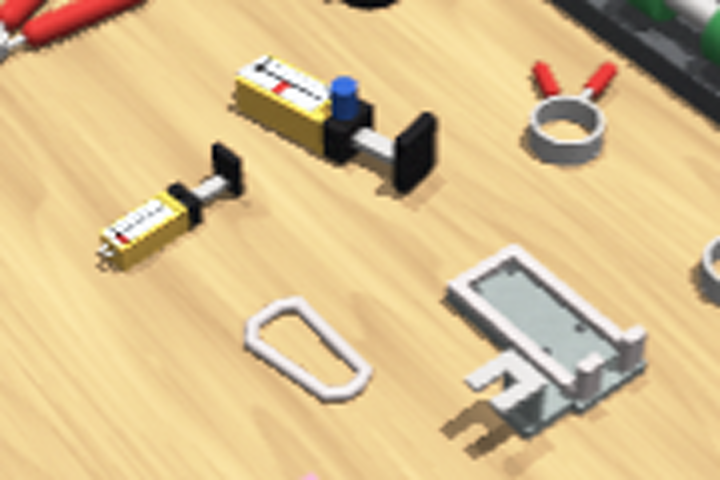

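```bash
cat >> h.py <<'E'
def plan(x,y,z,yaw,rotfirst=True):
    "mm, deg: turn about tool z (rad) then shift in turned tool axes"
    s=env.observe();R=s["tool_rot"];p=s["position"]*1000
    cy=np.degrees(np.arctan2(R[1,0],R[0,0]))
    t=np.radians(yaw);dy=(yaw-cy+180)%360-180
    d=np.array([x,y,z])-p
    c=np.array([[np.cos(t),np.sin(t)],[np.sin(t),-np.cos(t)]])
    c0=R[:2,:2]
    T=c if rotfirst else c0
    print("t=%.2f pos"%s["time_s"],np.round(p,1),"yaw %.2f"%cy,"tilt",np.round(R[2,:2],4),"w",round(s["grip_width"]*1000,1),"| turn rad %.3f"%np.radians(-dy),"shift",np.round([*(T.T@d[:2]),-d[2]],1))
E
python3 - <<'E'
from h import *
p=env.get_image("side");q=env.get_image("scene")
for t in ("kettlebell","bottle","stopwatch","collar_a","carabiner"):
    for pp in (p,q):
        print(t,[np.round(px2w(pp,*d["uv"],0.0),3) for d in env.spot_point(t,pp)[:2]])
plan(567,110,190,105.8,False)
E
```

```text
kettlebell [array([ 0.355, -0.493,  0.   ])]
kettlebell [array([ 0.344, -0.479,  0.   ])]
bottle [array([0.645, 0.428, 0.   ])]
bottle [array([0.652, 0.451, 0.   ])]
stopwatch [array([0.722, 0.277, 0.   ]), array([ 0.351, -0.492,  0.   ])]
stopwatch [array([0.72 , 0.277, 0.   ])]
collar_a [array([ 0.722, -0.216,  0.   ]), array([ 0.717, -0.011,  0.   ])]
collar_a [array([ 0.713, -0.213,  0.   ]), array([ 0.711, -0.009,  0.   ])]
carabiner [array([ 0.411, -0.071,  0.   ])]
carabiner [array([ 0.41 , -0.069,  0.   ])]
t=1.60 pos [127.9 534.9 231.3] yaw 166.55 tilt [ 0. -0.] w 85.3 | turn rad 1.060 shift [-525.9 -311.1   41.3]
```

Emit:
servo_tool(deltas="1 -33 -19.5 2.5 0 0 0;1 -33 -19.5 2.5 0 0 0;1 -33 -19.5 2.5 0 0 0;1 -33 -19.5 2.5 0 0 0;1 -33 -19.5 2.5 0 0 0;1 -33 -19.5 2.5 0 0 0;1 -33 -19.5 2.5 0 0 0;1 -33 -19.5 2.5 0 0 0", newtons=40)

```text
time_s: 2.27
position: [0.3495, 0.3203, 0.2114]
tool_rot: [[-0.973, 0.233, 0.001], [0.233, 0.973, 0.0], [-0.0, 0.0, -1.0]]
ft_force: [0.5, 1.5, 0.4]
grip_width: 0.0856
gripper_force: 0.0
```

Emit:
servo_tool(deltas="1 -33 -19.5 2.5 0 0 0;1 -33 -19.5 2.5 0 0 0;1 -33 -19.5 2.5 0 0 0;1 -33 -19.5 2.5 0 0 0;1 -33 -19.5 2.5 0 0 0;1 -33 -19.5 2.5 0 0 0;1 -33 -19.5 2.5 0 0 0;1 -33 -19.5 2.5 0 0 0")

```text
time_s: 2.93
position: [0.57, 0.107, 0.1912]
tool_rot: [[-0.972, 0.233, 0.0], [0.233, 0.972, 0.0], [-0.0, 0.0, -1.0]]
ft_force: [-0.3, 0.7, 0.0]
grip_width: 0.0854
gripper_force: 0.0
```

Emit:
servo_tool(deltas="1 0 0 0 0 0 0.118;1 0 0 0 0 0 0.118;1 0 0 0 0 0 0.118;1 0 0 0 0 0 0.118;1 0 0 0 0 0 0.118;1 0 0 0 0 0 0.118;1 0 0 0 0 0 0.118;1 0 0 0 0 0 0.118")

```text
time_s: 3.6
position: [0.5689, 0.1086, 0.1913]
tool_rot: [[-0.377, 0.926, -0.0], [0.926, 0.377, 0.0], [0.0, -0.0, -1.0]]
ft_force: [0.3, -1.0, -1.0]
grip_width: 0.0855
gripper_force: 0.0
```

Emit:
servo_tool(deltas="1 0 0 0 0 0 0.116;1 0 0 0 0 0 0;1 0 0 0 0 0 0")

```text
time_s: 3.85
position: [0.5689, 0.1086, 0.1913]
tool_rot: [[-0.276, 0.961, -0.0], [0.961, 0.276, -0.0], [0.0, -0.0, -1.0]]
ft_force: [-0.2, -0.2, -0.5]
grip_width: 0.0855
gripper_force: 0.0
```

Run:
```python
from h import *
np.set_printoptions(precision=1,suppress=True)
plan(567,110,190,105.8)
p=env.get_image("wrist");save(p,"d.png");C=cloud(p)*1000;hsv=cv2.cvtColor(p["img"],cv2.COLOR_RGB2HSV)
x,y,z=C[...,0],C[...,1],C[...,2]
def rect(m,lab):
    P=C[m]
    if len(P)<5: print(lab,len(P));return
    r=cv2.minAreaRect(P[:,:2].astype(np.float32)); print(lab,len(P),np.round(r[0],1),np.round(r[1],1),round(r[2],1),"z",np.percentile(P[:,2],[5,50,95]))
reg=(abs(x-575)<100)&(abs(y-95)<130)
rect(reg&(z>33)&(z<43),"top")
H,S,V=hsv[...,0],hsv[...,1],hsv[...,2]
rect(reg&(z>60)&(H>100)&(H<130)&(S>120),"knob top")
rect(reg&(z>55)&(V<70)&(y<60),"handle")
rect(reg&(z>30)&((H<8)|(H>172))&(S>150)&(V>100),"tab")
```

```text
t=3.85 pos [568.9 108.6 191.3] yaw 106.01 tilt [ 0. -0.] w 85.5 | turn rad 0.004 shift [ 1.8 -1.4  1.3]
top 5046 [564.1 119.4] [ 44.8 173.9] 14.6 z [36.5 38.5 40.4]
knob top 417 [577.3 121.7] [ 92.1 109.3] 65.7 z [66.8 67.9 69.1]
handle 366 [586.1  32.5] [41.7 11.3] 15.1 z [55.7 61.2 62.6]
tab 126 [575.3 146. ] [29.8 94.4] 53.2 z [ 39.3  40.6 233.6]
```

View pics/d.png

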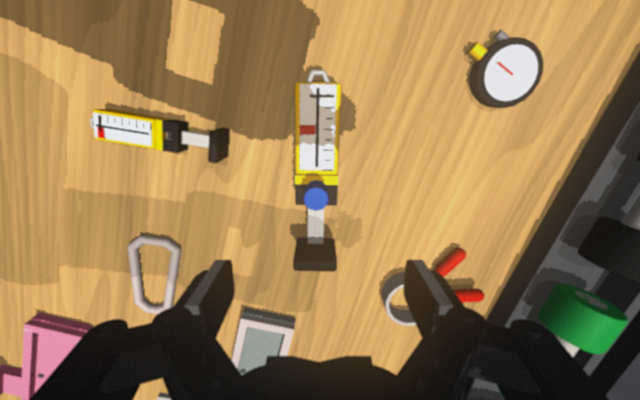

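Run:
```python
from h import *
np.set_printoptions(precision=1,suppress=True)
p=env.get_image("wrist");C=cloud(p)*1000;hsv=cv2.cvtColor(p["img"],cv2.COLOR_RGB2HSV)
H,S,V=hsv[...,0],hsv[...,1],hsv[...,2]
vv,uu=np.mgrid[:400,:640]
W=(uu>285)&(uu<350)&(vv>60)&(vv<280)
def rect(m,lab):
    P=C[m];r=cv2.minAreaRect(P[:,:2].astype(np.float32)); print(lab,len(P),np.round(r[0],1),np.round(r[1],1),round(r[2],1),"mean",P.mean(0),"z",np.percentile(P[:,2],[5,50,95]))
z=C[...,2]
rect(W&(z>35)&(z<43)&(vv<176)&(vv>80),"top")
rect(W&(z>60)&(H>100)&(H<130)&(S>120),"knob")
rect(W&(z>58)&(V<70)&(vv>225),"handle")
m=W&(z>35)&((H<8)|(H>172))&(S>130)&(V>90);rect(m,"tab")
cols=p["img"][85:150,322:332].mean((1,2));print("rows85",cols.round(0))
t=px2w(p,307,uu[m].mean()*0+vv[m].mean(),.041);
print("needle row95", px2w(p,320,95,.041)*1000,px2w(p,320,vv[m].mean(),.041)*1000, vv[m].min(),vv[m].max())
for n in("needle","tab","pin","gauge","handle"): print(n,[(d["uv"],d["conf"]) for d in env.spot_point(n,p)][:2])
```

```text
top 4123 [552.8 160.7] [43.4 88. ] 14.6 mean [551.9 162.7  38.6] z [36.7 38.6 40.3]
knob 415 [557.  139.5] [21.7 95.6] 16.4 mean [567.4 104.5  69.2] z [66.8 67.9 69.1]
handle 311 [566.1 106.3] [ 40.6 164.5] 15.5 mean [582.   37.6  69.9] z [58.8 61.4 63. ]
tab 111 [543.3 159.9] [12.6  6.8] 15.9 mean [543.3 160.   40.3] z [39.2 40.2 41.5]
rows85 [227. 233. 232. 232. 232. 232. 233. 233. 225. 180. 111. 101. 168. 224.
 233. 233. 232. 232. 232. 233. 230. 203. 159. 155. 173. 177. 174. 171.
 171. 171. 171. 169. 156. 141. 150. 165. 170. 170. 170. 170. 174. 178.
 174. 156. 140. 159. 173. 174. 171. 170. 169. 170. 169. 158. 141. 144.
 162. 171. 182. 204. 220. 230. 232. 227. 202.]
needle row95 [546.3 193.1  41. ] [554.9 163.4  41. ] 126 133
needle [([318.7, 97.7], 0.85), ([101.7, 129.6], 0.8)]
tab [([96.6, 126.8], 0.54), ([316.2, 131.4], 0.45)]
pin [([319.3, 188.4], 0.7)]
gauge [([316.1, 140.9], 0.88), ([151.0, 128.6], 0.87)]
handle [([212.3, 147.9], 0.75), ([315.0, 265.9], 0.63)]
```

Run:
```python
from h import *
plan(563.4,121.2,10,105.2)
```

```text
t=4.20 pos [568.9 108.6 191.3] yaw 105.86 tilt [-0. -0.] w 85.1 | turn rad 0.012 shift [ 13.6  -2.  181.3]
```

Emit:
servo_tool(deltas="1 6.8 -1 15 0 0 0.012;1 6.8 -1 36 0 0 0;1 0 0 36 0 0 0;1 0 0 36 0 0 0;1 0 0 28 0 0 0;1 0 0 20 0 0 0;1 0 0 10 0 0 0;1 0 0 0 0 0 0")

```text
time_s: 4.87
position: [0.5624, 0.1211, 0.0085]
tool_rot: [[-0.261, 0.965, -0.004], [0.965, 0.261, -0.0], [0.001, -0.003, -1.0]]
ft_force: [0.0, 0.4, -0.3]
grip_width: 0.0853
gripper_force: 0.0
```

Emit:
servo_tool(deltas="0 0 0 0 0 0 0;0 0 0 0 0 0 0;0 0 0 0 0 0 0;0 0 0 0 0 0 0;0 0 0 0 0 0 0;0 0 0 0 0 0 0", newtons=60)

```text
time_s: 5.37
position: [0.5639, 0.1212, 0.0119]
tool_rot: [[-0.261, 0.965, 0.002], [0.965, 0.261, -0.0], [-0.001, 0.002, -1.0]]
ft_force: [-1.4, 0.3, 6.0]
grip_width: 0.043
gripper_force: 63.0
```

Emit:
servo_tool(deltas="0 0 0 -10 0 0 0;0 0 0 -30 0 0 0;0 0 0 -35 0 0 0;0 0 0 -35 0 0 0;0 0 0 -30 0 0 0;0 0 0 0 0 0 0")

```text
time_s: 5.87
position: [0.5655, 0.1214, 0.1573]
tool_rot: [[-0.261, 0.965, 0.011], [0.965, 0.261, 0.0], [-0.003, 0.011, -1.0]]
ft_force: [0.6, -0.8, -3.5]
grip_width: 0.0431
gripper_force: 63.1
```

Run:
```python
from h import *
plan(565,-270,160,91.8)
```

```text
t=5.87 pos [565.5 121.4 157.3] yaw 105.14 tilt [-0.0029  0.011 ] w 43.1 | turn rad 0.233 shift [-391.1  -12.8   -2.7]
```

Emit:
servo_tool(deltas="0 0 0 0 0 0 0.117;0 -10 0 0 0 0 0.116;0 -25 -1.3 0 0 0 0;0 -36 -1.3 0 0 0 0;0 -36 -1.3 0 0 0 0;0 -36 -1.3 0 0 0 0;0 -36 -1.3 0 0 0 0;0 -36 -1.3 0 0 0 0")

```text
time_s: 6.53
position: [0.5624, -0.0953, 0.1498]
tool_rot: [[-0.031, 1.0, -0.002], [1.0, 0.031, 0.001], [0.001, -0.002, -1.0]]
ft_force: [0.4, -0.3, -4.8]
grip_width: 0.0427
gripper_force: 63.1
```

Emit:
servo_tool(deltas="0 -36 -1.3 0 0 0 0;0 -36 -1.3 0 0 0 0;0 -36 -1.3 0 0 0 0;0 -36 -1.3 0 0 0 0;0 -25 0 0 0 0 0;0 -10 0 0 0 0 0;0 0 0 0 0 0 0;0 0 0 0 0 0 0")

```text
time_s: 7.2
position: [0.5632, -0.2724, 0.1496]
tool_rot: [[-0.03, 1.0, -0.001], [1.0, 0.03, 0.002], [0.002, -0.001, -1.0]]
ft_force: [-0.0, 0.7, -5.6]
grip_width: 0.0428
gripper_force: 63.1
```

Run:
```python
from h import *
np.set_printoptions(precision=1,suppress=True)
plan(565,-270,160,91.8)
p=env.get_image("wrist");save(p,"e.png");C=cloud(p)*1000;hsv=cv2.cvtColor(p["img"],cv2.COLOR_RGB2HSV)
x,y,z=C[...,0],C[...,1],C[...,2]
def rect(m,lab):
    P=C[m]
    if len(P)<5: print(lab,len(P));return
    r=cv2.minAreaRect(P[:,:2].astype(np.float32)); print(lab,len(P),np.round(r[0],1),np.round(r[1],1),round(r[2],1),"z",np.percentile(P[:,2],[5,50,95]))
cre=(abs(x-540)<110)&(abs(y+180)<110)
rect(cre&(z>18)&(z<24),"walls")
rect(cre&(z>10)&(z<14)&(x>535)&(x<590)&(y>-220)&(y<-90),"bed")
rect(cre&(z>42)&(z<49)&(x>520),"cheeks")
rect(cre&(z>56)&(z<63)&(x<500),"fork")
```

```text
t=7.20 pos [ 563.2 -272.4  149.6] yaw 91.74 tilt [ 0. -0.] w 42.8 | turn rad -0.001 shift [  2.3   1.9 -10.4]
walls 2306 [ 544.4 -174.2] [101.5 116.4] 1.7 z [19.6 20.9 22.2]
bed 4205 [ 559.5 -146.5] [49.8 67.1] 1.7 z [10.7 11.9 13.2]
cheeks 0
fork 2510 [ 473.3 -216.5] [45.3 39.9] 1.3 z [58.5 59.9 61. ]
```

View pics/e.png

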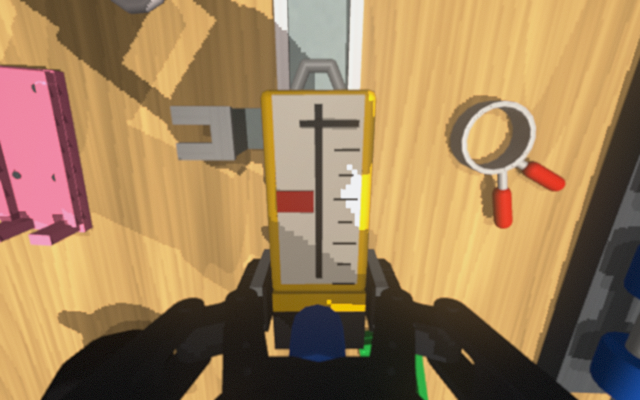

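Run:
```python
from h import *
np.set_printoptions(precision=1,suppress=True)
p=env.get_image("wrist");C=cloud(p)*1000;T=env.observe()
x,y,z=C[...,0],C[...,1],C[...,2]
vv,uu=np.mgrid[:400,:640]
m=(uu>250)&(uu<390)&(vv>80)&(vv<286)&(abs(z-176)<6)
P=C[m];r=cv2.minAreaRect(P[:,:2].astype(np.float32));print(r,np.median(P[:,2]))
print(np.polyfit(P[:,1],P[:,2],1),np.polyfit(P[:,0],P[:,2],1))
c=cv2.boxPoints(r);print(c)
for r in(123.5,201.5): print(px2w(p,318,r,np.median(P[:,2])/1000+.003)*1000)
cre=(abs(x-475)<60)&(abs(y+216)<40)
F=C[cre&(z>57)&(z<63)]
yy=F[F[:,0]<480]; h=np.histogram(yy[:,1],np.arange(-240,-190,2));print(h[0],h[1][0])
inn=F[(abs(F[:,1]+216.5)<3)];print("slot end x",inn[:,0].min(),"fork x",F[:,0].min(),F[:,0].max())
```

```text
((563.1278686523438, -228.55026245117188), (64.5340805053711, 84.37200927734375), 1.4590462446212769) 176.6008104145878
[  0.  177.2] [ -0.  178.7]
[[ 529.8 -187.2]
 [ 531.9 -271.5]
 [ 596.5 -269.9]
 [ 594.3 -185.6]]
[ 561.1 -198.2  179.6]
[ 562.  -228.4  179.6]
[  0  45  84  95  92  90  96  91  16   0   0   3   2   2  15 106 106 106
 112 112 111  71   0   0] -240
slot end x 479.35076401431326 fork x 450.3911594272872 496.28126539761007
```

Run:
```python
from h import *
plan(560.9,-190.2,50,91.7)
```

```text
t=7.30 pos [ 563.6 -271.4  150.1] yaw 91.84 tilt [ 0.0011 -0.0008] w 43.1 | turn rad 0.002 shift [ 81.3  -0.3 100.1]
```

Emit:
servo_tool(deltas="0 20 0 0 0 0 0;0 30 0 0 0 0 0;0 25 0 0 0 0 0;0 6.2 0 15 0 0 0;0 0 0 30 0 0 0;0 0 0 30 0 0 0;0 0 0 25 0 0 0;0 0 0 0 0 0 0")

```text
time_s: 7.97
position: [0.5588, -0.189, 0.0459]
tool_rot: [[-0.033, 0.999, -0.008], [0.999, 0.033, 0.005], [0.005, -0.008, -1.0]]
ft_force: [-1.0, 0.5, -4.9]
grip_width: 0.0434
gripper_force: 63.3
```

Emit:
servo_tool(deltas="0 0 0 0 0 0 0;0 0 0 0 0 0 0")

```text
time_s: 8.13
position: [0.5621, -0.1916, 0.0521]
tool_rot: [[-0.032, 0.999, 0.002], [0.999, 0.032, -0.001], [-0.001, 0.002, -1.0]]
ft_force: [0.3, -0.7, -4.0]
grip_width: 0.043
gripper_force: 63.4
```

Run:
```python
from h import *
plan(560.9,-190.2,24,91.7)
p=env.get_image("scene");save(p,"f.png",(245,200,345,275),6)
```

```text
t=8.13 pos [ 562.1 -191.6   52.1] yaw 91.83 tilt [-0.0014  0.0024] w 43.0 | turn rad 0.002 shift [ 1.5 -1.2 28.1]
```

View pics/f.png

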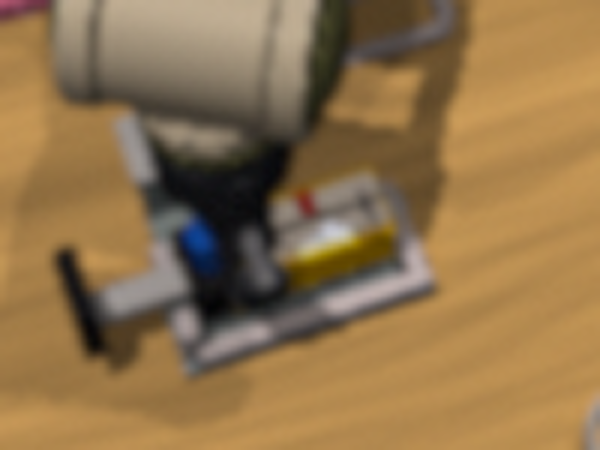

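The crop shows the gauge over the bed with the pin in. The handle (crop 80,300) sticks out past the cheeks. Lowering it now.

Emit:
servo_tool(deltas="0 1 -1 0 0 0 0;0 0 0 6 0 0 0;0 0 0 6 0 0 0;0 0 0 6 0 0 0;0 0 0 4 0 0 0;0 0 0 2 0 0 0;0 0 0 0 0 0 0;0 0 0 0 0 0 0")

```text
time_s: 8.85
position: [0.5602, -0.1908, 0.0262]
tool_rot: [[-0.031, 1.0, -0.0], [1.0, 0.031, 0.0], [0.0, -0.0, -1.0]]
ft_force: [-0.6, -0.0, -5.4]
grip_width: 0.0428
gripper_force: 63.5
```

Emit:
servo_tool(deltas="0 0 0 1 0 0 0;0 0 0 1 0 0 0;0 0 0 0 0 0 0;0 0 0 0 0 0 0")

```text
time_s: 9.18
position: [0.5601, -0.1908, 0.0244]
tool_rot: [[-0.031, 1.0, 0.0], [1.0, 0.031, -0.0], [-0.0, 0.0, -1.0]]
ft_force: [-0.3, -0.5, -5.4]
grip_width: 0.0432
gripper_force: 63.5
```

Emit:
servo_tool(deltas="0 0 0 1 0 0 0;0 0 0 0 0 0 0;0 0 0 0 0 0 0")

```text
time_s: 9.43
position: [0.5603, -0.1909, 0.0239]
tool_rot: [[-0.031, 1.0, 0.001], [1.0, 0.031, -0.0], [-0.0, 0.001, -1.0]]
ft_force: [-2.1, 0.7, 2.7]
grip_width: 0.043
gripper_force: 64.3
```

Emit:
servo_tool(deltas="0 0 0 0.7 0 0 0;0 0 0 0 0 0 0;0 0 0 0 0 0 0")

```text
time_s: 9.68
position: [0.5603, -0.1909, 0.0239]
tool_rot: [[-0.031, 1.0, 0.001], [1.0, 0.031, -0.001], [-0.001, 0.001, -1.0]]
ft_force: [-5.8, 1.8, 9.7]
grip_width: 0.043
gripper_force: 65.2
```

Emit:
servo_tool(deltas="0.7 0 0 0 0 0 0;0.7 0 0 0 0 0 0;0.7 0 0 0 0 0 0;0.7 0 0 0 0 0 0;0.7 0 0 -10 0 0 0;0.7 0 0 -30 0 0 0;0.7 0 0 -35 0 0 0;0.7 0 0 0 0 0 0")

```text
time_s: 10.35
position: [0.5627, -0.1922, 0.1045]
tool_rot: [[-0.031, 0.999, 0.01], [0.999, 0.031, -0.006], [-0.006, 0.01, -1.0]]
ft_force: [1.1, -0.6, 1.3]
grip_width: 0.0598
gripper_force: 0.0
```

Emit:
servo_tool(deltas="0.7 -20 0 -25 0 0 0;0.7 -30 0 -30 0 0 0;0.7 -20 0 0 0 0 0;0.7 0 0 0 0 0 0;0.7 0 0 0 0 0 0")

```text
time_s: 10.77
position: [0.5621, -0.2608, 0.1523]
tool_rot: [[-0.03, 1.0, 0.0], [1.0, 0.03, -0.0], [-0.0, 0.0, -1.0]]
ft_force: [0.1, 0.6, -1.0]
grip_width: 0.0597
gripper_force: 0.0
```

Run:
```python
from h import *
np.set_printoptions(precision=1,suppress=True)
plan(561,-208,51,91.8)
p=env.get_image("wrist");save(p,"g.png");C=cloud(p)*1000;hsv=cv2.cvtColor(p["img"],cv2.COLOR_RGB2HSV)
H,S,V=hsv[...,0],hsv[...,1],hsv[...,2];x,y,z=C[...,0],C[...,1],C[...,2]
def rect(m,lab):
    P=C[m]
    if len(P)<5: print(lab,len(P));return
    r=cv2.minAreaRect(P[:,:2].astype(np.float32)); print(lab,len(P),np.round(r[0],1),np.round(r[1],1),round(r[2],1),"z",np.percentile(P[:,2],[5,50,95]))
reg=(abs(x-561)<40)&(y<-80)&(y>-300)
rect(reg&(z>74)&(z<84)&(H>100)&(H<130)&(S>100),"knob top")
rect(reg&(abs(z-50)<4)&(y>-190),"gauge top")
rect(reg&(abs(z-12)<1.5),"bed")
rect(reg&(abs(z-21)<2),"walls")
for n in("pin","needle","tab","handle","notch","gauge"): print(n,[(np.round(d["uv"]),d["conf"],px2w(p,*d["uv"],{"pin":.05,"needle":.053,"tab":.053,"handle":.074,"notch":.06,"gauge":.012}[n])*1000) for d in env.spot_point(n,p)][:1])
```

```text
t=10.77 pos [ 562.1 -260.8  152.3] yaw 91.69 tilt [-0.  0.] w 59.7 | turn rad -0.002 shift [ 52.9   0.6 101.3]
knob top 817 [ 561.5 -207.9] [22.4 22. ] 2.3 z [78.6 79.8 80.9]
gauge top 6695 [ 559.2 -150.7] [43.9 78.9] 1.8 z [48.8 50.6 52.3]
bed 266 [ 552.6 -172.7] [ 75.1 137.4] 6.1 z [10.9 12.  13. ]
walls 3773 [ 560.7 -191.6] [ 70.1 176.4] 1.8 z [19.7 21.  22.2]
pin [(array([318., 140.]), 0.97, array([ 560.8, -208.7,   50. ]))]
needle [(array([315.,   8.]), 0.81, array([ 555.5, -117.7,   53. ]))]
tab [(array([318.,  53.]), 0.59, array([ 558.7, -145.8,   53. ]))]
handle [(array([322., 239.]), 0.93, array([ 565.6, -285.7,   74. ]))]
notch [(array([205., 151.]), 0.61, array([ 471.9, -218.6,   60. ]))]
gauge [(array([319.,  82.]), 0.79, array([ 559.9, -162.8,   12. ]))]
```

View pics/g.png

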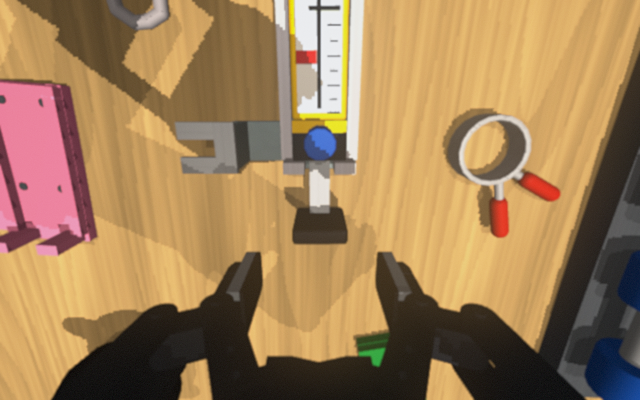

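Emit:
servo_tool(deltas="0.6 20 1 10 0 0 0;0.6 25 0 25 0 0 0;0.6 8 0 30 0 0 0;0.6 0 0 20 0 0 0;0.6 0 0 10 0 0 0;0.6 0 0 5 0 0 0;0.6 0 0 0 0 0 0;0.6 0 0 0 0 0 0")

```text
time_s: 11.78
position: [0.5622, -0.2078, 0.053]
tool_rot: [[-0.031, 1.0, 0.001], [1.0, 0.031, -0.001], [-0.001, 0.001, -1.0]]
ft_force: [0.7, -0.4, -0.4]
grip_width: 0.0512
gripper_force: 0.0
```

Run:
```python
from h import *
plan(561.5,-207.9,52,91.8)
```

```text
t=11.78 pos [ 562.2 -207.8   53. ] yaw 91.76 tilt [-0.0009  0.0014] w 51.2 | turn rad -0.001 shift [-0.1 -0.7  1. ]
```

Emit:
servo_tool(deltas="0 0 -0.6 0 0 0 0;0 0 0 0 0 0 0;0 0 0 0 0 0 0;0 0 0 0 0 0 0;0 0 0 0 0 0 0", newtons=30)

```text
time_s: 12.2
position: [0.5614, -0.2077, 0.0532]
tool_rot: [[-0.031, 1.0, 0.001], [1.0, 0.031, -0.001], [-0.001, 0.001, -1.0]]
ft_force: [-1.2, -0.4, 6.9]
grip_width: 0.023
gripper_force: 29.3
```

Emit:
servo_tool(deltas="0 0 0 -3 0 0 0;0 0 0 -5 0 0 0;0 0 0 -6 0 0 0;0 0 0 -8 0 0 0;0 0 0 -8 0 0 0;0 0 0 -10 0 0 0;0 0 0 -10 0 0 0;0 0 0 -6 0 0 0")

```text
time_s: 12.87
position: [0.5615, -0.2074, 0.11]
tool_rot: [[-0.031, 1.0, 0.002], [1.0, 0.031, -0.001], [-0.001, 0.002, -1.0]]
ft_force: [-0.4, 0.6, -1.3]
grip_width: 0.0227
gripper_force: 29.4
```

Emit:
servo_tool(deltas="0 0 0 -4 0 0 0;0 0 0 0 0 0 0;0 0 0 0 0 0 0")

```text
time_s: 13.12
position: [0.561, -0.2072, 0.112]
tool_rot: [[-0.031, 1.0, -0.0], [1.0, 0.031, 0.0], [0.0, -0.0, -1.0]]
ft_force: [0.5, -0.5, -0.5]
grip_width: 0.0229
gripper_force: 29.4
```

Run:
```python
from h import *
np.set_printoptions(precision=1,suppress=True)
plan(471.5,-216.9,114,91.8)
p=env.get_image("wrist");C=cloud(p)*1000
x,y,z=C[...,0],C[...,1],C[...,2]
F=C[(abs(x-475)<60)&(abs(y+216)<40)&(z>57)&(z<63)]
if len(F):
    yy=F[F[:,0]<478];h=np.histogram(yy[:,1],np.arange(-240,-190,2));print(h[0])
    inn=F[(abs(F[:,1]+216.9)<3)];print(inn[:,0].min(),F[:,0].min(),F[:,0].max())
s=env.get_image("side");save(s,"h.png",(310,170,430,260),6)
```

```text
t=13.12 pos [ 561.  -207.2  112. ] yaw 91.77 tilt [ 0. -0.] w 22.9 | turn rad -0.000 shift [ -6.9 -89.7  -2. ]
[  0  47  88  85  90 100  92 106  51   0   0   0   0   0  11  98 104 102
 108 107 113 105   0   0]
479.37144959745933 450.2134348272993 496.4087843673931
```

View pics/h.png

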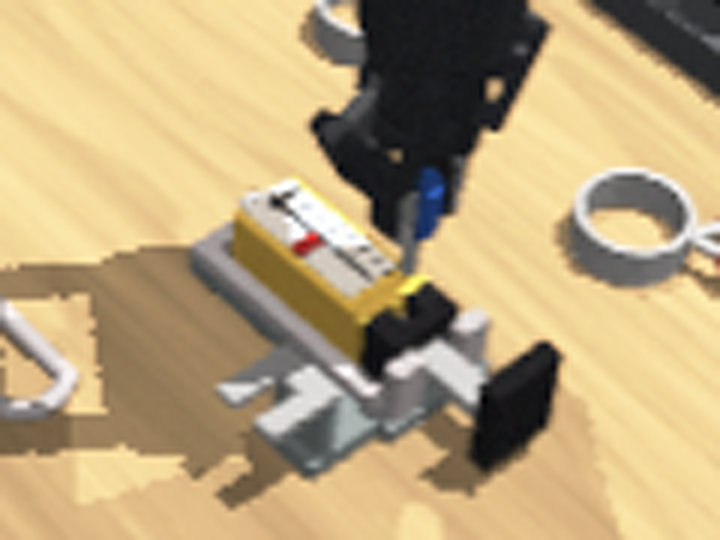

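Emit:
servo_tool(deltas="0 -2 -15 0 0 0 0;0 -2 -25 0 0 0 0;0 -2 -25 0 0 0 0;0 -1 -17 0 0 0 0;0 0 -7.5 0 0 0 0;0 0 0 0 0 0 0;0 0 0 0 0 0 0;0 0 0 0 0 0 0")

```text
time_s: 13.88
position: [0.4728, -0.2171, 0.1121]
tool_rot: [[-0.031, 1.0, 0.001], [1.0, 0.031, -0.0], [-0.0, 0.001, -1.0]]
ft_force: [-0.4, 0.4, -0.3]
grip_width: 0.0229
gripper_force: 29.5
```

Run:
```python
from h import *
np.set_printoptions(precision=1,suppress=True)
plan(471.5,-216.8,63,91.8)
p=env.get_image("wrist");C=cloud(p)*1000
hsv=cv2.cvtColor(p["img"],cv2.COLOR_RGB2HSV);m=(hsv[...,0]>100)&(hsv[...,0]<130)&(hsv[...,1]>100)
P=C[m];P=P[(P[:,2]>90)&(P[:,2]<145)&(abs(P[:,0]-471)<25)&(abs(P[:,1]+217)<25)];print(len(P),P.mean(0) if len(P) else 0,P[:,2].max() if len(P) else 0)
s=env.get_image("side")
for d in env.spot_point("pin",s)[:2]: print(d, px2w(s,*d["uv"],.109)*1000)
s=env.get_image("scene")
for d in env.spot_point("pin",s)[:2]: print(d, px2w(s,*d["uv"],.109)*1000)
```

```text
t=13.88 pos [ 472.8 -217.1  112.1] yaw 91.79 tilt [-0.  0.] w 22.9 | turn rad -0.000 shift [ 0.4 -1.3 49.1]
1612 [ 472.9 -216.7  138.6] 140.3970060147585
{'uv': [356.8, 222.3], 'conf': 0.53} [ 474.7 -213.5  109. ]
```

Emit:
servo_tool(deltas="0 0 -2 5 0 0 0;0 0 0 10 0 0 0;0 0 0 10 0 0 0;0 0 0 8 0 0 0;0 0 0 6 0 0 0;0 0 0 5 0 0 0;0 0 0 3 0 0 0;0 0 0 1 0 0 0")

```text
time_s: 14.8
position: [0.4697, -0.217, 0.0637]
tool_rot: [[-0.031, 1.0, -0.0], [1.0, 0.031, 0.0], [0.0, -0.0, -1.0]]
ft_force: [-0.2, 0.4, -0.1]
grip_width: 0.0233
gripper_force: 29.5
```

Emit:
servo_tool(deltas="0 0 0 0 0 0 0;0 0 0 0.5 0 0 0;0 0 0 0 0 0 0")

```text
time_s: 15.05
position: [0.47, -0.2171, 0.0639]
tool_rot: [[-0.031, 1.0, 0.0], [1.0, 0.031, -0.0], [-0.0, 0.0, -1.0]]
ft_force: [-0.1, -0.4, 0.3]
grip_width: 0.0233
gripper_force: 29.5
```

Emit:
servo_tool(deltas="0 0 0 0.7 0 0 0;0 0 0 0 0 0 0")

```text
time_s: 15.22
position: [0.47, -0.2172, 0.0632]
tool_rot: [[-0.031, 1.0, 0.001], [1.0, 0.031, -0.0], [-0.0, 0.001, -1.0]]
ft_force: [-0.4, 0.7, 1.0]
grip_width: 0.0228
gripper_force: 29.8
```

Emit:
servo_tool(deltas="0.5 0 0 0 0 0 0;0.5 0 0 0 0 0 0;0.5 0 0 0 0 0 0;0.5 0 0 0 0 0 0;0.5 0 0 -10 0 0 0;0.5 0 0 -30 0 0 0;0.5 0 0 -30 0 0 0;0.5 0 0 -30 0 0 0")

```text
time_s: 15.88
position: [0.4695, -0.2168, 0.164]
tool_rot: [[-0.031, 1.0, -0.001], [1.0, 0.031, 0.001], [0.001, -0.001, -1.0]]
ft_force: [-0.5, -0.7, -0.2]
grip_width: 0.0428
gripper_force: 0.0
```

Run:
```python
from h import *
np.set_printoptions(precision=1,suppress=True)
plan(564,-283,160,1.8,False)
for n in("wrist","side","scene"):
    p=env.get_image(n);C=cloud(p)*1000
    hsv=cv2.cvtColor(p["img"],cv2.COLOR_RGB2HSV);m=(hsv[...,0]>100)&(hsv[...,0]<130)&(hsv[...,1]>100)
    P=C[m];P=P[(P[:,2]>55)&(P[:,2]<145)&(abs(P[:,0]-471)<40)&(abs(P[:,1]+217)<40)];print(n,len(P))
    if len(P): print(P[P[:,2]>85].mean(0),P[:,2].min(),P[:,2].max(),np.ptp(P,0))
```

```text
t=15.88 pos [ 469.5 -216.8  164. ] yaw 91.78 tilt [ 0. -0.] w 42.8 | turn rad 1.570 shift [-69.   92.4   4. ]
wrist 597
[ 470.2 -216.7   89.8] 87.35100296475375 91.46478285196783 [21.2 21.3  4.1]
side 83
[ 469.9 -218.3   89.1] 61.18948154305793 93.48806589569259 [23.2 24.1 32.3]
scene 36
[ 472.7 -218.    89.1] 72.22401797113761 95.4800844899557 [21.1 19.1 23.3]
```

Emit:
servo_tool(deltas="0.5 -9 10 0 0 0 0;0.5 -20 27 0 0 0 0;0.5 -20 27 0 0 0 0;0.5 -20 28 0 0 0 0;0.5 0 0 0 0 0 0.12;0.5 0 0 0 0 0 0.12;0.5 0 0 0 0 0 0.12;0.5 0 0 0 0 0 0.12")

```text
time_s: 16.7
position: [0.5636, -0.2829, 0.1609]
tool_rot: [[0.439, 0.898, -0.002], [0.898, -0.439, 0.002], [0.001, -0.003, -1.0]]
ft_force: [-0.3, 0.4, -0.3]
grip_width: 0.0431
gripper_force: 0.0
```

Emit:
servo_tool(deltas="0.5 0 0 0 0 0 0.12;0.5 0 0 0 0 0 0.12;0.5 0 0 0 0 0 0.12;0.5 0 0 0 0 0 0.12;0.5 0 0 0 0 0 0.12;0.5 0 0 0 0 0 0.12;0.5 0 0 0 0 0 0.12;0.5 0 0 0 0 0 0.12")

```text
time_s: 17.37
position: [0.5635, -0.2829, 0.1611]
tool_rot: [[0.988, 0.155, -0.002], [0.155, -0.988, 0.002], [-0.002, -0.002, -1.0]]
ft_force: [0.8, 0.1, -0.9]
grip_width: 0.0427
gripper_force: 0.0
```

Emit:
servo_tool(deltas="0.5 0 0 0 0 0 0.12;0.5 0 0 0 0 0 0.01;0.5 0 0 0 0 0 0;0.5 0 0 0 0 0 0")

```text
time_s: 17.7
position: [0.5637, -0.2831, 0.1621]
tool_rot: [[0.999, 0.035, -0.001], [0.035, -0.999, 0.001], [-0.001, -0.001, -1.0]]
ft_force: [0.4, 0.0, 0.8]
grip_width: 0.0426
gripper_force: 0.0
```

Run:
```python
from h import *
np.set_printoptions(precision=1,suppress=True)
plan(563.6,-283,50,1.8)
for n in("wrist","side","scene"):
    p=env.get_image(n);C=cloud(p)*1000
    if n=="wrist": save(p,"i.png")
    x,y,z=C[...,0],C[...,1],C[...,2];V=p["img"].max(2)
    m=(z>65)&(z<77)&(abs(x-563)<30)&(abs(y+283)<20)&(V<80);P=C[m];print(n,len(P))
    if len(P)>5: print(cv2.minAreaRect(P[:,:2].astype(np.float32)),P.mean(0))
```

```text
t=17.70 pos [ 563.7 -283.1  162.1] yaw 2.01 tilt [-0. -0.] w 42.6 | turn rad 0.004 shift [ -0.1  -0.1 112.1]
wrist 799
((564.7706909179688, -283.7209777832031), (44.693756103515625, 12.380459785461426), 2.2504851818084717) [ 566.3 -284.    73.3]
side 64
((563.6734619140625, -283.9397888183594), (44.304351806640625, 13.208955764770508), 3.661578416824341) [ 561.7 -285.1   71.6]
scene 47
((565.8104858398438, -284.0210266113281), (46.057960510253906, 12.463869094848633), 1.8468295335769653) [ 566.7 -283.9   72. ]
```

View pics/i.png

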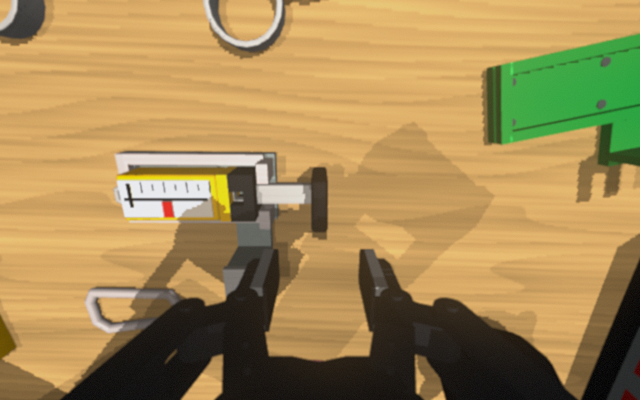

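Emit:
servo_tool(deltas="0.5 0.5 0.8 15 0 0 0;0.5 0 0 30 0 0 0;0.5 0 0 30 0 0 0;0.5 0 0 20 0 0 0;0.5 0 0 12 0 0 0;0.5 0 0 5 0 0 0;0.5 0 0 0 0 0 0;0.5 0 0 0 0 0 0")

```text
time_s: 18.52
position: [0.5648, -0.2842, 0.0516]
tool_rot: [[0.999, 0.032, 0.001], [0.032, -0.999, -0.001], [0.001, 0.001, -1.0]]
ft_force: [0.1, 0.3, 0.4]
grip_width: 0.0426
gripper_force: 0.0
```

Emit:
servo_tool(deltas="0 0 0 0 0 0 0;0 0 0 0 0 0 0;0 0 0 0 0 0 0;0 0 0 0 0 0 0;0 0 0 0 0 0 0", newtons=30)

```text
time_s: 18.93
position: [0.5647, -0.2838, 0.0517]
tool_rot: [[0.999, 0.032, 0.001], [0.032, -0.999, -0.0], [0.001, 0.0, -1.0]]
ft_force: [-0.2, 1.7, 5.3]
grip_width: 0.0134
gripper_force: 33.8
```

```bash
cat > nt.py <<'E'
from h import *
def nt():
    p=env.get_image("wrist");C=cloud(p)*1000;x,y,z=C[...,0],C[...,1],C[...,2]
    hsv=cv2.cvtColor(p["img"],cv2.COLOR_RGB2HSV);H,S,V=hsv[...,0],hsv[...,1],hsv[...,2]
    reg=(abs(z-51.5)<4)&(y>-200)&(y<-95)&(abs(x-560)<20)
    m=reg&((H<8)|(H>172))&(S>130)&(V>60);print("tab",m.sum(),C[m].mean(0).round(1),np.ptp(C[m],0).round(1))
    # needle: dark pixels on +y half of gauge band (world x 546..553 excl. centre line)
    a=np.radians(91.75);u=np.array([np.cos(a),np.sin(a)]);o=np.array([559.9,-164.])
    gx=(x-o[0])*u[0]+(y-o[1])*u[1]; gy=-(x-o[0])*u[1]+(y-o[1])*u[0]
    tx=gx[m].mean()
    for lo,hi in((4,12),(-12,-4)):
        b=reg&(gy>lo)&(gy<hi)&(gx>-20)&(gx<58)
        hb=np.arange(-20,59,1.);i=np.digitize(gx[b],hb);v=np.array([V[b][i==k].mean() if (i==k).any() else 255 for k in range(1,len(hb))])
        print(lo,"darkest gx",[(hb[k]+.5,int(v[k])) for k in np.argsort(v)[:6]])
    print("tab gx %.1f"%tx, [ (round(gx[m].min(),1),round(gx[m].max(),1))])
    for n in("needle","tab"): print(n,[(px2w(p,*d["uv"],.053)*1000).round(1) for d in env.spot_point(n,p)][:1])
    return p
E
python3 - <<'E'
from nt import *
plan(564,-284,50,1.8);nt()
E
```

```text
t=18.93 pos [ 564.7 -283.8   51.7] yaw 1.83 tilt [0.001  0.0003] w 13.4 | turn rad 0.001 shift [-0.7  0.1  1.7]
tab 388 [ 550.4 -149.    52.7] [15.4 10.6  3.2]
4 darkest gx [(np.float64(45.5), 145), (np.float64(46.5), 166), (np.float64(-17.5), 187), (np.float64(-15.5), 187), (np.float64(-18.5), 187), (np.float64(-12.5), 187)]
-12 darkest gx [(np.float64(47.5), 85), (np.float64(46.5), 155), (np.float64(36.5), 166), (np.float64(16.5), 167), (np.float64(-3.5), 186), (np.float64(45.5), 187)]
tab gx 15.3 [(np.float64(9.8), np.float64(20.4))]
needle [array([ 556.8, -115.7,   53. ])]
tab [array([ 560.5, -148.5,   53. ])]
```

Emit:
servo_tool(deltas="0 0 2 0 0 0 0;0 0 5 0 0 0 0;0 0 5 0 0 0 0;0 0 5 0 0 0 0;0 0 5 0 0 0 0;0 0 5 0 0 0 0;0 0 3 0 0 0 0;0 0 2 0 0 0 0")

```text
time_s: 19.75
position: [0.5655, -0.3161, 0.0508]
tool_rot: [[1.0, 0.031, 0.0], [0.031, -1.0, 0.001], [0.0, -0.001, -1.0]]
ft_force: [1.0, 5.6, 5.1]
grip_width: 0.0136
gripper_force: 34.2
```

Emit:
servo_tool(deltas="0 0 0 0 0 0 0;0 0 0 0 0 0 0")

```text
time_s: 19.92
position: [0.5655, -0.3158, 0.0508]
tool_rot: [[1.0, 0.032, -0.0], [0.032, -1.0, 0.001], [0.0, -0.001, -1.0]]
ft_force: [1.4, 5.4, 5.2]
grip_width: 0.0132
gripper_force: 34.3
```

Run:
```python
from nt import *
plan(564,-315,50,1.8);nt()
```

```text
t=19.92 pos [ 565.5 -315.8   50.8] yaw 1.81 tilt [ 0.     -0.0006] w 13.2 | turn rad 0.000 shift [-1.4 -0.9  0.8]
tab 321 [ 549.4 -150.3   53.2] [15.2  9.9  4.9]
4 darkest gx [(np.float64(13.5), 156), (np.float64(14.5), 165), (np.float64(15.5), 172), (np.float64(11.5), 185), (np.float64(10.5), 196), (np.float64(12.5), 201)]
-12 darkest gx [(np.float64(15.5), 167), (np.float64(-4.5), 196), (np.float64(-3.5), 196), (np.float64(-13.5), 198), (np.float64(14.5), 206), (np.float64(5.5), 208)]
tab gx 14.0 [(np.float64(9.9), np.float64(19.9))]
needle []
tab [array([ 580.2, -198.6,   53. ])]
```

Run:
```python
from nt import *
p=env.get_image("wrist");m=cloud(p)[...,1]*1000
vv,uu=np.where((cloud(p)[...,2]>.045)&(cloud(p)[...,2]<.056)&(m>-.2*1000)&(m<-95));print(uu.min(),uu.max(),vv.min(),vv.max())
a,b=max(uu.min()-10,0),max(vv.min()-10,0);save(p,"j.png",(0,0,320,240),2.5)
```

```text
0 128 221 368
```

View pics/j.png

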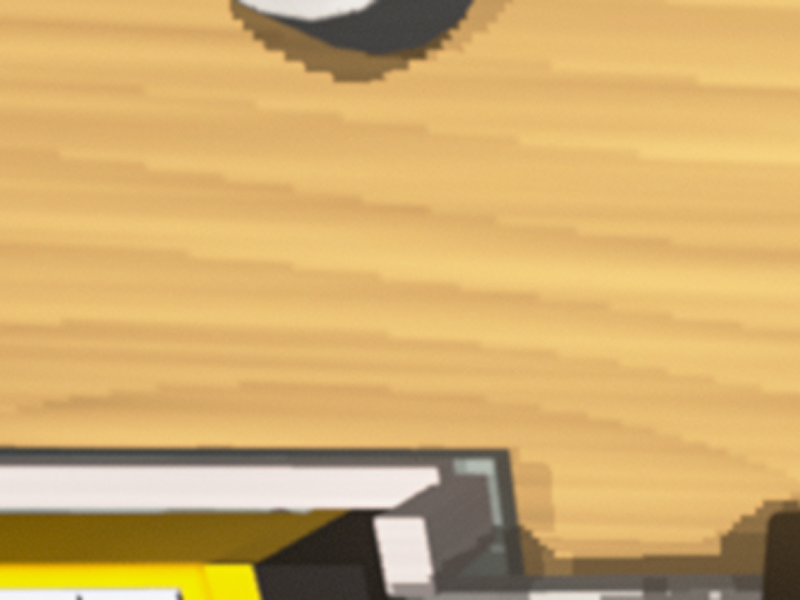

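Run:
```python
from nt import *
p=env.get_image("wrist");im=p["img"].astype(int);hsv=cv2.cvtColor(p["img"],cv2.COLOR_RGB2HSV)
H,S,V=hsv[...,0],hsv[...,1],hsv[...,2];vv,uu=np.mgrid[:400,:640]
m=(uu<130)&(vv>200)&(((H<8)|(H>172))&(S>130)&(V>60));r=vv[m];c=uu[m];print(r.min(),r.max(),c.min(),c.max())
for k in range(r.min(),r.max()+1,4): print(k,"R",im[k,c.min()-4:c.max()+5,0].tolist())
k=r.min()-12
for k in (r.min()-16,r.min()-10): print(k,im[k,c.min()-4:c.max()+5,0].tolist())
```

```text
270 293 0 19
270 R []
274 R []
278 R []
282 R []
286 R []
290 R []
254 []
260 []
```

Run:
```python
from nt import *
p=env.get_image("wrist");im=p["img"].astype(int)
for k in (250,256,262,272,276,280,284,288): print(k,im[k,:30,0].tolist())
for c in(0,5,10,19,20): print(c,(px2w(p,c,282,.053)*1000).round(1))
s=env.get_image("side")
for n in("needle","tab"): print(n,[(np.round(d["uv"],1),round(d["conf"],2),(px2w(s,*d["uv"],.053)*1000).round(1)) for d in env.spot_point(n,s)][:3])
print("t",env.observe()["time_s"])
```

```text
250 [240, 242, 243, 242, 243, 243, 242, 243, 243, 243, 243, 244, 242, 229, 169, 119, 165, 227, 243, 244, 243, 243, 243, 243, 243, 243, 243, 243, 243, 243]
256 [161, 195, 235, 244, 243, 243, 242, 243, 243, 242, 242, 243, 243, 243, 243, 243, 243, 242, 243, 243, 243, 243, 243, 243, 243, 242, 243, 243, 243, 243]
262 [58, 97, 130, 170, 219, 233, 233, 232, 232, 232, 231, 229, 226, 226, 226, 225, 224, 224, 225, 225, 224, 224, 224, 224, 222, 223, 222, 222, 221, 221]
272 [36, 34, 28, 39, 103, 182, 235, 240, 240, 236, 206, 144, 112, 151, 203, 234, 242, 243, 243, 243, 243, 243, 243, 242, 243, 243, 243, 243, 243, 243]
276 [40, 38, 36, 30, 24, 59, 140, 213, 236, 237, 237, 227, 174, 117, 123, 180, 229, 242, 244, 243, 242, 243, 243, 243, 243, 243, 243, 243, 243, 243]
280 [207, 195, 188, 188, 189, 201, 224, 235, 238, 237, 237, 238, 234, 207, 146, 120, 161, 221, 240, 243, 243, 243, 243, 242, 242, 242, 242, 243, 242, 243]
284 [236, 236, 236, 235, 235, 236, 236, 236, 236, 236, 236, 236, 237, 236, 227, 172, 122, 134, 192, 233, 243, 243, 243, 243, 243, 242, 243, 243, 242, 242]
288 [236, 235, 236, 235, 236, 235, 236, 236, 236, 236, 236, 236, 236, 237, 237, 233, 204, 143, 105, 146, 215, 241, 243, 243, 242, 243, 242, 243, 243, 243]
0 [ 549.9 -145.9   53. ]
5 [ 549.9 -148.5   53. ]
10 [ 550.  -151.1   53. ]
19 [ 550.1 -155.8   53. ]
20 [ 550.1 -156.3   53. ]
needle []
tab []
t 20.3667
```

Run:
```python
from nt import *
p=env.get_image("wrist");im=p["img"].astype(int)
for k in range(226,330,3): print("%3d "%k+"".join("r" if im[k,c,0]-im[k,c,1]>80 and im[k,c,2]<120 and im[k,c,1]<100 else "y" if im[k,c,0]-im[k,c,2]>90 else "#" if im[k,c].max()<80 else "+" if im[k,c].max()<190 else "." for c in range(0,110,1)))
```

```text
226 yyyyyyyyyyyyyyyyyyyyyyyyyyyyyyyyyyyyyyyyyyyyyyyyyyyyyyyyyyyyyyyyyyyyyyyyyyyyyyyyyyyyyyyyyyyyyyyyyyyyy+########
229 yyyyyyyyyyyyyyyyyyyyyyyyyyyyyyyyyyyyyyyyyyyyyyyyyyyyyyyyyyyyyyyyyyyyyyyyyyyyyyyyyyyyyyyyyyyyyyyyyyyyyy+#######
232 yyyyyyyyyyyyyyyyyyyyyyyyyyyyyyyyyyyyyyyyyyyyyyyyyyyyyyyyyyyyyyyyyyyyyyyyyyyyyyyyyyyyyyyyyyyyyyyyyyyyyyy+######
235 yyyyyyyyyyyyyyy.y......................................................yyyyyyyyyyyyyyyyyyyyyyyyyyyyyyyyy######
238 ...............................+.......................................++yyyyyyyyyyyyyyyyyyyyyyyyyyyyyyy+#####
241 ...............................+++.....................................++yyyyyyyyyyyyyyyyyyyyyyyyyyyyyyyy+####
244 ............+++.................+++.................+++.................++yyyyyyyyyyyyyyyyyyyyyyyyyyyyyyyy+###
247 .............+++.................+++.................+++.................++yyyyyyyyyyyyyyyyyyyyyyyyyyyyyyyy###
250 ..............+++.................+++.................+++.................++yyyyyyyyyyyyyyyyyyyyyyyyyyyyyyy+##
253 ...................................+++.......................
[... 2224 characters left out ...]
yyyyyyyyyy
313 yyyyyyyyyyyyyyyyyyyyyyyyyyyyyyyyyyyyyyyyyyyyyyyyyyyyyyyyyyyyyyyyyyyyyyyyyyyyyyyyyyyyyyyyyyyyyyyyyyyyyyyyyyyyyy
316 yyyyyyyyyyyyyyyyyyyyyyyyyyyyyyyyyyyyyyyyyyyyyyyyyyyyyyyyyyyyyyyyyyyyyyyyyyyyyyyyyyyyyyyyyyyyyyyyyyyyyyyyyyy+++
319 yyyyyyyyyyyyyyyyyyyyyyyyyyyyyyyyyyyyyyyyyyyyyyyyyyyyyyyyyyyyyyyyyyyyyyyyyyyyyyyyyyyyyyyyyyyyyyyyyyyyyyyyy+++++
322 yyyyyyyyyyyyyyyyyyyyyyyyyyyyyyyyyyyyyyyyyyyyyyyyyyyyyyyyyyyyyyyyyyyyyyyyyyyyyyyyyyyyyyyyyyyyyyyyyyyyyyyy++++++
325 yyyyyyyyyyyyyyyyyyyyyyyyyyyyyyyyyyyyyyyyyyyyyyyyyyyyyyyyyyyyyyyyyyyyyyyyyyyyyyyyyyyyyyyyyyyyyyyyyyyyyy++++++++
328 yyyyyyyyyyyyyyyyyyyyyyyyyyyyyyyyyyyyyyyyyyyyyyyyyyyyyyyyyyyyyyyyyyyyyyyyyyyyyyyyyyyyyyyyyyyyyyyyyy++++++++++++
```

Emit:
servo_tool(deltas="0 0 0.5 0 0 0 0;0 0 0 0 0 0 0;0 0 0 0 0 0 0;0 0 0 0 0 0 0;0 0 0 0 0 0 0;0 0 0 0 0 0 0;0 0 0 0 0 0 0;0 0 0 0 0 0 0")

```text
time_s: 21.08
position: [0.5655, -0.3161, 0.0508]
tool_rot: [[0.999, 0.032, -0.0], [0.032, -0.999, 0.001], [-0.0, -0.001, -1.0]]
ft_force: [1.2, 5.6, 5.5]
grip_width: 0.0134
gripper_force: 34.2
```

Emit:
servo_tool(deltas="0 0 0 0 0 0 0;0 0 0 0 0 0 0;0 0 0 0 0 0 0;0 0 0 0 0 0 0;0 0 0 0 0 0 0;0 0 0 0 0 0 0;0 0 0 0 0 0 0;0 0 0 0 0 0 0")

```text
time_s: 21.75
position: [0.5655, -0.3161, 0.0508]
tool_rot: [[0.999, 0.032, -0.0], [0.032, -0.999, 0.001], [-0.0, -0.001, -1.0]]
ft_force: [1.2, 5.7, 4.9]
grip_width: 0.0137
gripper_force: 34.2
```

Emit:
servo_tool(deltas="0 0 -2 0 0 0 0;0 0 -4 0 0 0 0;0 0 -5 0 0 0 0;0 0 -5 0 0 0 0;0 0 -5 0 0 0 0;0 0 -4 0 0 0 0;0 0 -3 0 0 0 0;0 0 -2 0 0 0 0")

```text
time_s: 22.42
position: [0.5647, -0.2867, 0.0515]
tool_rot: [[0.999, 0.032, 0.001], [0.032, -0.999, -0.002], [0.001, 0.002, -1.0]]
ft_force: [-0.2, 1.5, 7.7]
grip_width: 0.0137
gripper_force: 34.4
```

Emit:
servo_tool(deltas="0 0 -1 0 0 0 0;0 0 0 0 0 0 0;0 0 0 0 0 0 0")

```text
time_s: 22.67
position: [0.5647, -0.286, 0.0515]
tool_rot: [[0.999, 0.032, 0.001], [0.032, -0.999, -0.002], [0.001, 0.002, -1.0]]
ft_force: [-0.3, 2.2, 7.7]
grip_width: 0.0134
gripper_force: 34.3
```

Emit:
servo_tool(deltas="0 0 -1 0 0 0 0;0 0 -0.6 0 0 0 0;0 0 0 0 0 0 0;0 0 0 0 0 0 0")

```text
time_s: 23.0
position: [0.5647, -0.2845, 0.0515]
tool_rot: [[0.999, 0.032, 0.001], [0.032, -0.999, -0.002], [0.001, 0.002, -1.0]]
ft_force: [-0.0, 1.8, 7.4]
grip_width: 0.0134
gripper_force: 34.3
```

Emit:
servo_tool(deltas="0 0 -0.8 0 0 0 0;0 0 0 0 0 0 0;0 0 0 0 0 0 0")

```text
time_s: 23.25
position: [0.5646, -0.2839, 0.0516]
tool_rot: [[0.999, 0.032, 0.001], [0.032, -0.999, -0.002], [0.001, 0.002, -1.0]]
ft_force: [-0.4, 1.4, 8.7]
grip_width: 0.0134
gripper_force: 34.3
```

Run:
```python
from nt import *
plan(564,-284,50,1.8);nt()
```

```text
t=23.25 pos [ 564.6 -283.9   51.6] yaw 1.82 tilt [0.001 0.002] w 13.4 | turn rad 0.000 shift [-0.6  0.1  1.6]
tab 398 [ 550.5 -149.1   52.7] [14.9 10.4  2.8]
4 darkest gx [(np.float64(46.5), 168), (np.float64(45.5), 183), (np.float64(47.5), 185), (np.float64(-17.5), 187), (np.float64(-15.5), 187), (np.float64(-12.5), 187)]
-12 darkest gx [(np.float64(46.5), 170), (np.float64(47.5), 170), (np.float64(-3.5), 181), (np.float64(16.5), 185), (np.float64(36.5), 199), (np.float64(45.5), 201)]
tab gx 15.2 [(np.float64(9.8), np.float64(20.1))]
needle [array([ 556.8, -116.4,   53. ])]
tab [array([ 559.8, -147. ,   53. ])]
```

Emit:
servo_tool(deltas="0.3 0 0 0 0 0 0;0.5 0 0 0 0 0 0;0.5 0 0 0 0 0 0;0.5 0 0 0 0 0 0;0.5 0 0 -10 0 0 0;0.5 0 0 -30 0 0 0;0.5 0 0 -35 0 0 0;0.5 0 0 -35 0 0 0")

```text
time_s: 24.07
position: [0.5641, -0.2829, 0.1626]
tool_rot: [[0.999, 0.032, -0.001], [0.032, -0.999, 0.0], [-0.001, -0.0, -1.0]]
ft_force: [1.0, 0.0, -0.2]
grip_width: 0.0426
gripper_force: 0.0
```

Emit:
servo_tool(deltas="0.5 0 0 -10 0 0 0;0.5 0 0 0 0 0 0;0.5 0 0 0 0 0 0")

```text
time_s: 24.32
position: [0.5642, -0.283, 0.171]
tool_rot: [[0.999, 0.032, 0.0], [0.032, -0.999, -0.0], [0.0, 0.0, -1.0]]
ft_force: [0.2, 0.8, -0.6]
grip_width: 0.0426
gripper_force: 0.0
```

Run:
```python
from nt import *
np.set_printoptions(precision=1,suppress=True)
plan(564,-284,160,1.8);p=nt()
C=cloud(p)*1000;x,y,z=C[...,0],C[...,1],C[...,2];V=p["img"].max(2)
m=(z>65)&(z<77)&(abs(x-563)<30)&(abs(y+283)<20)&(V<80);print("handle",cv2.minAreaRect(C[m][:,:2].astype(np.float32)),C[m][:,2].mean())
m=(abs(x-560)<26)&(y>-160)&(y<-90)&(abs(z-50)<5);P=C[m];print("gauge",cv2.minAreaRect(P[:,:2].astype(np.float32)),np.median(P[:,2]),np.polyfit(P[:,1],P[:,2],1),np.polyfit(P[:,0],P[:,2],1))
for n in("side","scene"):
    p=env.get_image(n);C=cloud(p)*1000
    hsv=cv2.cvtColor(p["img"],cv2.COLOR_RGB2HSV);m=(hsv[...,0]>100)&(hsv[...,0]<130)&(hsv[...,1]>100)
    P=C[m];P=P[(P[:,2]>55)&(P[:,2]<145)&(abs(P[:,0]-471)<40)&(abs(P[:,1]+217)<40)];print(n,len(P),P[P[:,2]>85].mean(0),P[:,2].max())
```

```text
t=24.32 pos [ 564.2 -283.   171. ] yaw 1.82 tilt [0. 0.] w 42.6 | turn rad 0.000 shift [-0.3  1.  11. ]
tab 125 [ 550.8 -148.5   52.2] [14.2  8.8  4.1]
4 darkest gx [(np.float64(47.5), 158), (np.float64(-13.5), 179), (np.float64(-19.5), 180), (np.float64(-18.5), 180), (np.float64(-17.5), 180), (np.float64(-16.5), 180)]
-12 darkest gx [(np.float64(46.5), 89), (np.float64(47.5), 142), (np.float64(48.5), 150), (np.float64(45.5), 160), (np.float64(16.5), 182), (np.float64(36.5), 184)]
tab gx 15.7 [(np.float64(11.3), np.float64(20.2))]
needle [array([ 559.8, -118.3,   53. ])]
tab [array([ 559.3, -148.3,   53. ])]
handle ((564.30078125, -283.8574523925781), (45.075130462646484, 12.642781257629395), 2.1715383529663086) 73.42036575507699
gauge ((559.5055541992188, -133.3826446533203), (42.90452194213867, 54.1240348815918), 1.8494044542312622) 50.61969805312271 [-0.  50.3] [-0. 62.]
side 86 [ 469.8 -218.8   88.7] 92.67761012541315<stdin>:10: RuntimeWarning: Mean of empty slice.
  ret = um.true_divide(
Traceback (most recent call last):
ValueError: zero-size array to reduction operation maximum which has no identity
```

```bash
python3 -c "
from rig import env
print(env.close_job())"
```

```text
the job is handed in; nothing more can be done
None
```

The job is handed in with no verdict returned: the gauge lies in the grey cradle with its slide home, the pin hangs in the fork, and the needle was held within about 1 mm of the red tab's middle (by my measurement) for about 2 s before I eased it home.

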